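Check the pottery balance, then weigh a tumbler

TASK

Clear the balance by hanging the ear defenders that stand on its pan over the horizontal rail, one cup either side of the bar, then check it: set the large check weight gently in the centre of the pan, let go of it for about a second until the pan is still, and put it back upright on its wooden board. Then stand the tall unglazed tumbler, kept upright all the way, in the centre of the pan for weighing. Never drop things on the pan or push it down hard, and leave the small weight and everything else standing where it is.

Things in the scene. Friction and masses are not known exactly. Their poses are not given: they have to be found in the camera images.
- pan (a joint): the balance's round steel pan sinks vertically on a spring: joint value 0 = empty, at the top; grows downward (m), stop at 0.024. Spring 0.8 N/mm, with about 0.6 N of preload; the large weight sinks it about 8.5 mm, ear defenders or tumbler about 2 mm
- pan_center (a point): centre of the top face of the pan, a plain steel disc 180 mm across and 8 mm thick with a dark centre spot and ring, 76 mm above the table when empty; moves with the pan. It stands on a grey housing 240 x 200 x 40 mm, which may be turned; the point's axes turn with the housing, z up
- ears: black ear defenders standing upright on their cups on the pan, 150 mm wide and high, 0.2 kg. Origin: centre of the underside, between the cups; y from cup to cup, z up to the headband. Cups 60 mm (x) by 80 mm high, inner faces at y = +-39 mm, outer +-75 mm. Pad on top of the band: 32 mm (x), 60 mm (y), 20 mm thick, top at z = 150 mm: grip across its 32 mm
- ears_seat (a point): centre of the underside of the headband pad (130 mm above the underside of the cups): the point that rests on the bar when hung; axes as ears
- rail_mid (a point): middle of the axis of the horizontal steel bar of the rail, 16 mm thick and 260 mm long on a post at each end, axis 155 mm above the table. The bar runs along this point's y; z up. The rail is fixed but stands elsewhere and turned each time
- board: fixed plain wooden board 110 (x) by 210 (y) by 15 mm, home of the two check weights, which stand about 110 mm apart along its y; origin: centre of its underside, so its top is 15 mm above
- big_weight: the large steel check weight, 0.75 kg: round, 60 mm across the base, 64 mm high, with a 34 mm knob on a narrow neck (knob from 45 to 64 mm up; base up to 30 mm). Origin: centre of its underside, z up. Stands on the board at either place
- small_weight: the small steel check weight of the same form, 42 mm across, 45 mm high, on the board's other place; leave alone. Origin: centre of its underside
- tumbler: tall straight-sided unglazed plaster-white tumbler without a handle, 58 mm across (52 mm at the foot), 100 mm high, wall 4 mm, 0.18 to 0.26 kg. Origin: centre of its underside, z up
- mug: unglazed mug with a handle, 76 mm across, 75 mm high; leave alone. Origin: centre of its underside
- bowl: low unglazed bowl, 116 mm across, 50 mm high; leave alone. Origin: centre of its underside
- jar: white closed jar, 70 mm across, 90 mm high, to the right of the balance; leave alone
- brush: brush, 170 mm long, lying beyond the balance; leave alone
- spatula: wooden-handled spatula, 190 mm long, lying beyond the balance; leave alone
- claw: dark claw-like sculpture, about 120 mm high, at the left; leave alone

How it is judged:
On the way, in this order (a step that is already met when the one before it is completed fails the run):
1. the ear defenders hang over the rail's bar, released (x of ears_seat in the frame of rail_mid between -0.03 and 0.03 m and y of ears_seat in the frame of rail_mid between -0.1 and 0.1 m and z of ears_seat in the frame of rail_mid between 0.002 and 0.02 m and angle between ears's own z axis and vertical below 0.35 rad and contact force between the fingers and ears below 0.1 N and linear speed of ears below 0.03 m/s), for 0.2 s.
2. the large weight rests, released, within 18 mm of the pan's centre, the pan still (horizontal distance between big_weight and pan_center below 0.018 m and z of big_weight in the frame of pan_center between -0.004 and 0.004 m and angle between big_weight's own z axis and vertical below 0.1 rad and velocity of joint pan between -0.01 and 0.01 m/s and contact force between the fingers and big_weight below 0.1 N and linear speed of big_weight below 0.03 m/s and value of joint pan above 0.006 m), for 0.4 s.
3. the large weight stands on its board again, released (x of big_weight in the frame of board between -0.05 and 0.05 m and y of big_weight in the frame of board between -0.1 and 0.1 m and z of big_weight in the frame of board between 0.01 and 0.02 m and angle between big_weight's own z axis and vertical below 0.1 rad and contact force between the fingers and big_weight below 0.1 N and linear speed of big_weight below 0.03 m/s), for 0.2 s.
At the end, for the whole second after the job is handed in: Tumbler upright on the pan within 18 mm of its centre, pan still; ear defenders hung with the pad on the bar (within 30 mm across, 100 mm along from its middle, tilt under 0.35 rad); large weight upright on the board; all released and at rest (all of step 1 and all of step 3 and horizontal distance between tumbler and pan_center below 0.018 m and z of tumbler in the frame of pan_center between -0.004 and 0.004 m and angle between tumbler's own z axis and vertical below 0.1 rad and velocity of joint pan between -0.01 and 0.01 m/s and contact force between the fingers and tumbler below 0.1 N and linear speed of tumbler below 0.03 m/s); the robot touches nothing.
It fails at once if a bystander (small weight, mug, bowl, jar, brush, spatula, claw sculpture) is moved more than 30 mm or knocked over (distance of any of small_weight, mug, bowl, jar, brush, spatula, claw from where it was at the start of the episode above 0.03 m or angle between any of small_weight, mug, bowl, jar, claw's own z axis and vertical above 0.5 rad).
It fails at once if the pan is driven down near its bottom stop (more than 21 mm of its 24 mm): something dropped or pressed on it (value of joint pan above 0.021 m).
It fails at once if the tumbler is tipped over (beyond 0.6 rad) (angle between tumbler's own z axis and vertical above 0.6 rad).
It fails at once if something is dropped on the pan or it is struck: it sinks faster than 0.35 m/s (velocity of joint pan above 0.35 m/s).
It also fails if it takes over 72 s, if anything falls off the work surface, if the arm or the gripper's body presses on something with over 40 N, if the wrist force passes 120 N, or if a joint passes its speed limit or range.

ROBOT

A 6-joint arm with a two-finger parallel gripper is mounted at the origin on the work surface. World frame = base frame: x ahead of the robot, y to its left, z up, the work surface at z = 0. Lengths are in m, angles in rad, forces in N, time in s.
With the tool pointing down it reaches from about 0.425 to 0.95 m from the base axis. Payload 3.5 kg.
Tool frame: the origin (TCP) lies between the finger pads; the fingertips stand 19 mm ahead of it and the grasp point (between the pads) is the TCP; z points along the fingers, y is the line along which they close (so a half turn about z gives the same grasp; the last joint's range is limited). The gripper opens to 85 mm and grips with 20 to 120 N. Pads are 22 mm wide; open, the fingers measure 114 mm over their backs; the gripper's body (76 mm by 85 mm) begins 54 mm behind the grasp point. The pads swing forward as they close: fully open they stand 13 mm farther back than shut.
Start: joints at [1.009, 0.286, 1.577, -0, 1.279, -0.15], TCP at [0.27, 0.619, 0.25] pointing down, gripper open.
Joint ranges: [-2.77, 2.77], [-0.9, 2.22], [0.21, 2.48], [-1.53, 4.67], [0.24, 2.81], [-2.84, 2.84]. Speed limits (rad/s): [2.79, 2.79, 3.14, 3.14, 3.14, 3.14].

INTERFACE

Orientations are given as a unit quaternion [x, y, z, w].
In Python, from plant import monitor, eyes, ctrl gives the robot as it stands.
- The arm moves only by the shell command python3 -m handwheel 'ROWS' [FORCE]. ROWS is JSON, a list of rows, each a list of 7 numbers: the shift along the tool's x, y, z in units of 40 cm (1.0 is 40 cm), then the turn, a rotation vector about the tool's x, y, z in units of pi rad (1.0 is pi rad), then the opening, from -1 (shut) to 1 (fully open). A call has 1 to 12 rows; each row is the pose to reach, as a shift and turn from the pose commanded when the call began, along the tool's axes at that moment, turning the shorter way round; what a row does not reach only later rows make up. A row lasts 1/8 s, in which the tool goes at most 62.5 mm and 10.7 degrees, less where a joint would pass 70% of its speed; a pose out of reach is approached as far as the arm can. A call with a number of a shift or a turn outside -1 to 1 is refused whole. A call with a gripper value outside its range is refused whole. The fingers move at their own pace and stop on an object; FORCE is the grip in N (left out, the last holds). Time passes only in rows, so rows that repeat a pose let the fingers close. It gives the time, the measured TCP pose, the force, the opening and the grip force at its end, in the units of the state.
- monitor.get_state(): the state, without advancing time (a new reading comes with each control period).
- eyes.read_camera(name): name is "scene" or "top" or "wrist"; returns the picture (480x640x3 uint8, red, green, blue); there is no depth.
- eyes.camera_params(name): a dict with "K" (3x3 intrinsics, pixels), "R" (3x3) and "t" (3): a world point X has camera coordinates R X + t. Camera axes: x right, y down, z forward; pixel columns grow to the right and rows downward; lengths in m; the calibration is good to about 2 mm. A picture is of the moment at which its call begins: read the wrist's pose just before it. camera_params takes no time and is no camera call; for the wrist camera it gives the pose at the moment of the call.
- ctrl.sign_off(): hands the job in; it is judged then, once.
The state is a dict: "time": time; "qpos": joint angles; "dq": joint speeds; "joint_efforts": joint torques, N m; "eef_pos": TCP position; "tcp_rot": TCP orientation; "contact_force": force on the tool from outside, world axes, zero at the start; "wrist_torque": the same for the moment, N m; "opening": opening from 0.0 (shut) to 1.0 (fully open); "finger_force": force on a finger pad.
Only numpy, scipy, OpenCV 4.12 (cv2) and the standard library are available. Lean on these libraries where they do the work, as an engineer would, in place of code of your own. Each camera call takes 0.05 s, during which the arm holds its last target. There are 200 camera calls.

## Working session

There is one attempt and no reset: what is moved stays moved. The work goes in short steps, Python scripts to look and compute and a shell command to move; the robot and the scene stay as the last step left them, time stands still between calls to the robot, and variables do not carry over. Pictures are saved under pics/ and viewed, at most 10 in all, crops included, and the job is handed in when it is done.

```bash
mkdir -p pics; ls; python3 - <<'E'
from plant import monitor, eyes, ctrl
import cv2,numpy as np
s=monitor.get_state();print(s)
for n in("scene","top"):
    im=eyes.read_camera(n);cv2.imwrite(f"pics/{n}0.png",im[:,:,::-1]);p=eyes.camera_params(n)
    np.set_printoptions(precision=4,suppress=True);print(n,p)
E
```

```text
pics
{'time': 0.0, 'qpos': array([ 1.00896708e+00,  2.87201488e-01,  1.57819292e+00,  1.28466300e-05,
        1.27860948e+00, -1.49983934e-01]), 'dq': array([-0.00143787, -0.00024356, -0.00104157, -0.00020026,  0.00137304,
       -0.00015775]), 'joint_efforts': array([-8.08984896e-05, -4.05990958e+01, -2.92619240e+01, -9.75078228e-05,
        5.88705720e-03, -1.53202016e-06]), 'eef_pos': array([0.26982905, 0.61804503, 0.24891463]), 'tcp_rot': array([ 2.04472079e-01,  9.78871654e-01, -1.12792172e-03, -4.25849787e-04]), 'contact_force': array([ 0.23985022,  0.31365879, -0.31128333]), 'wrist_torque': array([ 0.01287825, -0.04487707,  0.0294329 ]), 'finger_force': 0.0, 'opening': 1.000540396859688}
scene {'K': array([[515.93  ,   0.    , 311.5234],
       [  0.    , 515.93  , 242.333 ],
       [  0.    ,   0.    ,   1.    ]]), 'R': array([[ 0.6267,  0.7791,  0.0175],
       [ 0.6284, -0.4919, -0.6026],
       [-0.4609,  0.3886, -0.7979]]), 't': array([-0.4417, -0.2419,  1.6366])}
top {'K': array([[616.204 ,   0.    , 320.6442],
       [  0.    , 616.204 , 234.581 ],
       [  0.    ,   0.    ,   1.    ]]), 'R': array([[-0.0209, -0.9998,  0.0071],
       [-0.997 ,  0.0203, -0.0743],
       [ 0.0742, -0.0086, -0.9972]]), 't': array([0.0887, 0.5914, 1.4689])}
```

View pics/scene0.png

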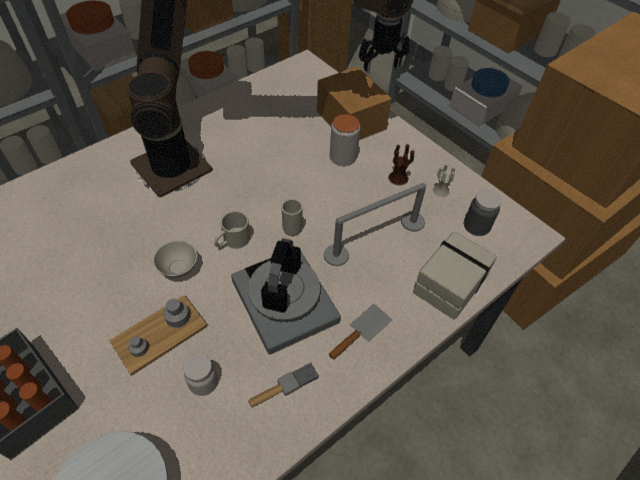

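View pics/top0.png

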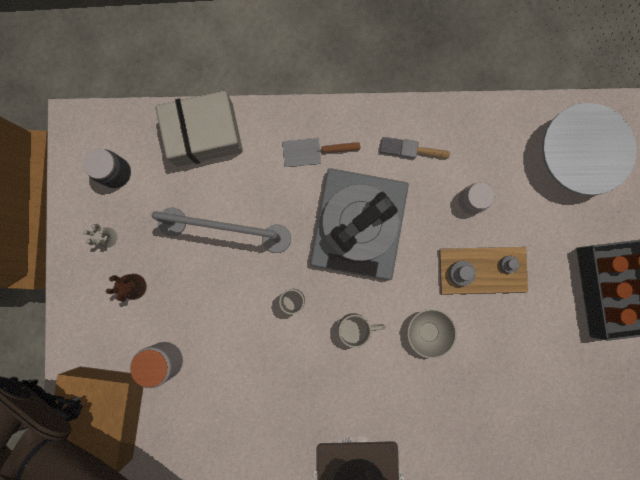

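The scene view shows the ears on the pan near (282,275), the rail bar from (337,218) to (422,188), the big weight at (176,312) and the tumbler at (292,217). In the top view they are at (364,222), (155,215)–(280,236), (461,273) and (291,301). I'll zoom in next for precise points.

```bash
python3 - <<'E'
import cv2,numpy as np
def mos(n,boxes,out):
    im=cv2.imread(f"pics/{n}0.png");T=[]
    for x,y in boxes:
        c=cv2.resize(im[y:y+100,x:x+133],(399,300),interpolation=cv2.INTER_CUBIC)
        c=cv2.convertScaleAbs(c,alpha=1.6,beta=10)
        for k in range(0,133,20):cv2.putText(c,str(x+k),(3*k,8),0,.3,(0,0,255));cv2.line(c,(3*k,10),(3*k,14),(0,0,255))
        for k in range(10,100,10):cv2.putText(c,str(y+k),(8,3*k+3),0,.3,(0,0,255));cv2.line(c,(0,3*k),(6,3*k),(0,0,255))
        T.append(c)
    cv2.imwrite(out,np.vstack([np.hstack(T[:2]),np.hstack(T[2:])]))
mos("top",[(150,180),(305,170),(430,235),(250,255)],"pics/topz.png")
mos("scene",[(310,170),(230,235),(100,290),(240,180)],"pics/scenez.png")
E
```

```text
(no output)
```

View pics/topz.png

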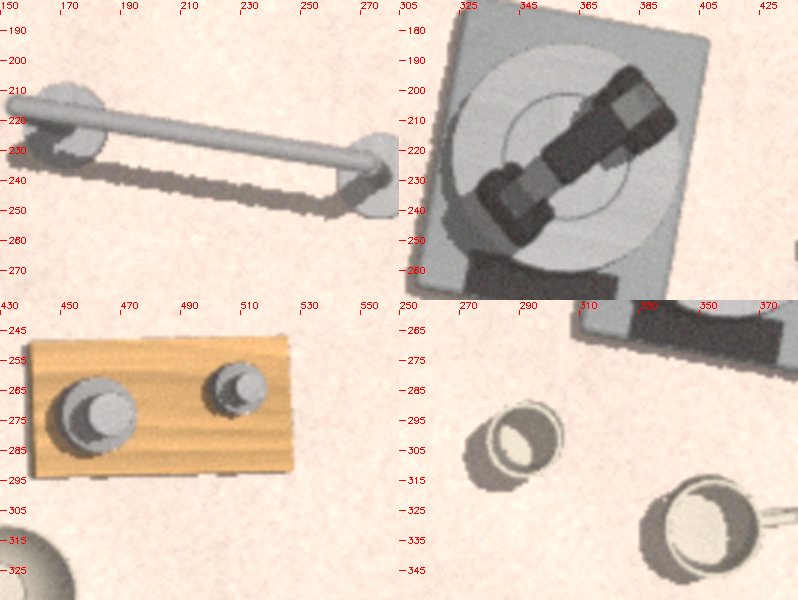

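View pics/scenez.png

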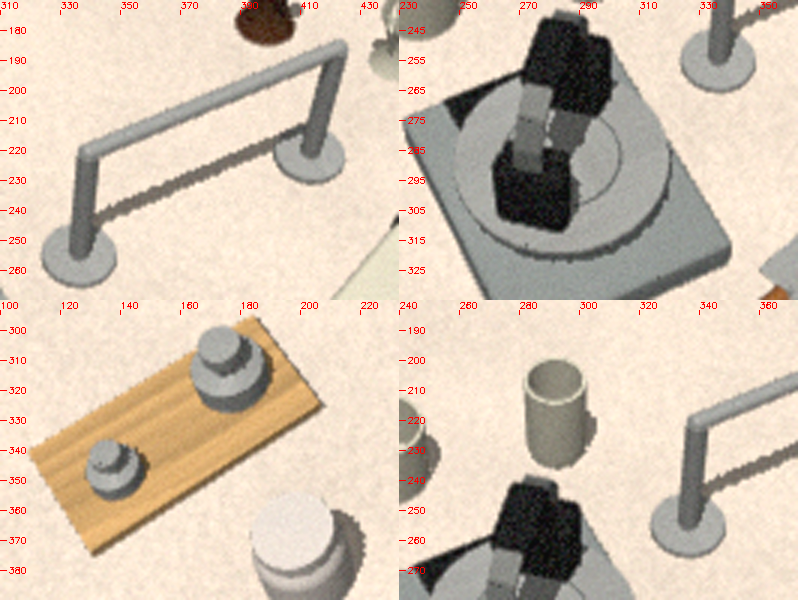

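The zooms give usable points. In top: bar ends (153,214) and (275,233), big knob (465,273), tumbler rim (293,302), pan ring (361,222), ear pad about (365,217). In scene: bar ends (423,185) and (339,221), knob (174,305), rim (292,207).

```bash
cat > h.py <<'E'
import cv2,numpy as np
from scipy.spatial.transform import Rotation as Rn
from plant import monitor,eyes
np.set_printoptions(precision=4,suppress=True)
def ray(p,uv):
    d=p["R"].T@np.linalg.inv(p["K"])@np.array([*uv,1.]); return -p["R"].T@p["t"],d/np.linalg.norm(d)
def plane(p,uv,z):
    o,d=ray(p,uv);return o+d*(z-o[2])/d[2]
def tri(*pu):
    A=0;b=0;L=[]
    for p,uv in pu:
        o,d=ray(p,uv);P=np.eye(3)-np.outer(d,d);A=A+P;b=b+P@o;L.append((o,P))
    X=np.linalg.solve(A,b);return X,max(np.linalg.norm(P@(X-o)) for o,P in L)
def local(target,yaw_closing=None):
    """rows units: shift of TCP to target in tool axes, and z-turn to bring tool y to given world yaw, tool down"""
    s=monitor.get_state();R=Rn.from_quat(s["tcp_rot"])
    sh=R.inv().apply(np.array(target)-s["eef_pos"])/.4
    rot=np.zeros(3)
    if yaw_closing is not None:
        best=[]
        for k in(0,np.pi):
            a=yaw_closing+k;y=np.array([np.cos(a),np.sin(a),0]);z=np.array([0,0,-1.]);x=np.cross(y,z)
            r=(R.inv()*Rn.from_matrix(np.c_[x,y,z])).as_rotvec();best.append(r)
        best.sort(key=np.linalg.norm)
        return sh,[b/np.pi for b in best]
    return sh
E
python3 - <<'E'
from h import *
T=eyes.camera_params("top");S=eyes.camera_params("scene")
for n,a,b in [("railA",(275,233.3),(339.3,220.7)),("railB",(153.3,214.3),(423.3,185)),("bigknob",(465,273.3),(174,305)),("smallknob",(513.3,264.3),(135.7,340.7)),("tumrim",(292.7,301.7),(292,206.7)),("b1",(440,249.3),(207.7,325)),("b2",(526.7,246.7),(131,374.3)),("b3",(527.7,291.7),(109.3,341.7)),("b4",(442.3,294.3),(185,295.7))]:
    print(n,*tri((T,a),(S,b)))
print("pan",plane(T,(361,222.2),.074),"scene left/right",plane(S,(248.7,287),.074),plane(S,(320.7,287),.074))
p=plane(T,(365.3,216.7),.224);print("pad",p)
a,b=plane(T,(345,232),.2),plane(T,(384.3,203.3),.2);print(a,b,"earyaw",np.degrees(np.arctan2(*(b-a)[1::-1])))
for u in[(408.7,182.7),(326.3,170),(308,265)]:print("house",plane(T,u,.04))
print("jar",plane(T,(479,196),.09),"mug",plane(T,(354,331),.075),"bowl",plane(T,(431,334),.05))
E
```

```text
railA [0.5886 0.1789 0.1573] 0.0012036324833357077
railB [0.634  0.4437 0.1549] 0.002160242102290648
bigknob [ 0.4918 -0.2585  0.0697] 0.0005413172624652009
smallknob [ 0.5112 -0.3759  0.0555] 0.0005909256665388963
tumrim [0.4359 0.1445 0.0972] 0.00066771313735395
b1 [ 0.5528 -0.2137  0.0052] 0.0010765731639111587
b2 [ 0.5547 -0.4241  0.0105] 0.0015586870776497816
b3 [ 0.4444 -0.4251  0.0056] 0.00044516615320181396
b4 [ 0.4435 -0.215   0.0057] 0.0014744278604581806
pan [ 0.6163 -0.018   0.074 ] scene left/right [ 0.5634 -0.0886  0.074 ] [0.6742 0.0523 0.074 ]
pad [ 0.6137 -0.0161  0.224 ]
[0.5843 0.0261 0.2   ] [ 0.6441 -0.0595  0.2   ] earyaw -55.0196163848068
house [ 0.7126 -0.1378  0.04  ]
house [0.7474 0.0598 0.04  ]
house [0.5197 0.1083 0.04  ]
jar [ 0.6703 -0.2926  0.09  ] mug [0.3646 0.0047 0.075 ] bowl [ 0.3517 -0.1774  0.05  ]
```

Triangulated heights and sizes match the text to within 10 mm: bar 269 mm long at z 0.156, rim at 0.097. Next I move above the ears to look from the wrist.

```bash
python3 - <<'E'
from h import *
print(local((.6137,-.0161,.36),np.radians(35)))
E
```

```text
(array([-1.4223, -1.1095, -0.2754]), [array([-0.0007,  0.0001,  0.1745]), array([-0.0001, -0.0009, -0.8255])])
```

```bash
python3 -m handwheel '[[-0.7,-0.55,-0.275,0,0,0.174,1],[-0.7,-0.55,-0.275,0,0,0.174,1],[-0.7,-0.55,-0.275,0,0,0.174,1],[-0.7,-0.55,-0.275,0,0,0.174,1],[-0.7,-0.55,-0.275,0,0,0.174,1],[-0.7,-0.55,-0.275,0,0,0.174,1],[-0.7,-0.55,-0.275,0,0,0.174,1]]'; python3 - <<'E'
from h import *
print(local((.6137,-.0161,.36),np.radians(35)))
E
```

```text
time: 0.98
eef_pos: [0.4407, 0.3022, 0.3619]
tcp_rot: [0.464, 0.886, 0.001, 0.001]
contact_force: [-0.0, 0.1, -0.1]
opening: 1.001
finger_force: 0.0
(array([-0.9004, -0.0982,  0.0054]), [array([ 0.0009,  0.0004, -0.0014]), array([ 0.0006, -0.0014,  0.9986])])
```

```bash
python3 -m handwheel '[[-0.9,-0.1,0,0,0,0,1],[-0.9,-0.1,0,0,0,0,1],[-0.9,-0.1,0,0,0,0,1],[-0.9,-0.1,0,0,0,0,1],[-0.9,-0.1,0,0,0,0,1],[-0.9,-0.1,0,0,0,0,1],[-0.9,-0.1,0,0,0,0,1],[-0.9,-0.1,0,0,0,0,1]]'; python3 - <<'E'
from h import *
p=eyes.camera_params("wrist");im=eyes.read_camera("wrist")
cv2.imwrite("pics/w1.png",im[:,:,::-1]);np.savez("w1.npz",**{k:p[k] for k in("K","R","t")})
print(p,-p["R"].T@p["t"],monitor.get_state()["eef_pos"],monitor.get_state()["qpos"])
E
```

```text
time: 1.98
eef_pos: [0.6125, -0.0113, 0.3592]
tcp_rot: [0.461, 0.888, 0.0, -0.001]
contact_force: [-0.3, -0.1, -0.2]
opening: 1.001
finger_force: 0.0
{'K': array([[418.4781,   0.    , 316.3829],
       [  0.    , 418.4781, 240.0991],
       [  0.    ,   0.    ,   1.    ]]), 'R': array([[ 0.8179,  0.5754, -0.0022],
       [ 0.5449, -0.7733,  0.3241],
       [ 0.1848, -0.2662, -0.946 ]]), 't': array([-0.4944, -0.4189,  0.3674])} [0.5647 0.0583 0.4822] [ 0.6124 -0.011   0.3596] [-0.1836  0.0881  1.6074  0.0006  1.4476 -0.7978]
```

View pics/w1.png

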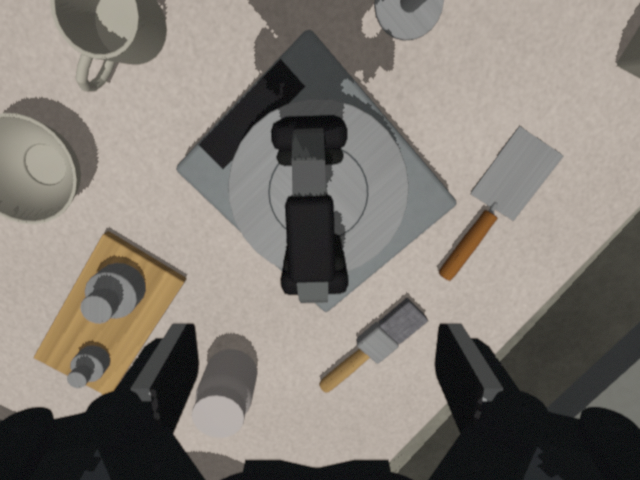

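The wrist view shows the ears straight. The pad spans x 287–335 and y 198–286, the band axis runs (309,150)→(313,292), and the pan ring is near (318,192). I compute the pad by ray casting onto the pad plane and by triangulating with the top view.

```bash
python3 - <<'E'
from h import *
W=dict(np.load("w1.npz"));T=eyes.camera_params("top");S=eyes.camera_params("scene")
for z in(.224,):
    a,b=plane(W,(309.5,203),z),plane(W,(312.5,286),z);print(a,b,np.linalg.norm(b-a),np.degrees(np.arctan2(*(b-a)[1::-1])),(a+b)/2)
    l,r=plane(W,(287,245),z),plane(W,(335,245),z);print("width",np.linalg.norm(r-l))
print(tri((W,(311,243)),(T,(365.3,216.7))))
print("pan",plane(W,(318.5,192),.074), tri((W,(318.5,192)),(T,(361,222.2))))
im=cv2.imread("pics/w1.png")
print("big",tri((W,(101,305)),(T,(465,273.3)),(S,(174,305))))
print(local(((a+b)/2*[1,1,0]+[0,0,.30]),np.arctan2(*(b-a)[1::-1])+np.pi/2))
E
```

```text
[0.5973 0.0034 0.224 ] [ 0.6319 -0.0428  0.224 ] 0.05773195071456783 -53.16063256987784 [ 0.6146 -0.0197  0.224 ]
width 0.0314355666503248
(array([ 0.6125, -0.0156,  0.2315]), np.float64(0.0004892956904998065))
pan [ 0.6171 -0.0141  0.074 ] (array([ 0.6202, -0.02  ,  0.0426]), np.float64(0.001027586894933909))
big (array([ 0.4926, -0.2583,  0.0686]), np.float64(0.0021063338681892065))
(array([-0.0212, -0.008 ,  0.1491]), [array([-0.0002, -0.0005, -0.0092]), array([-0.0007,  0.0003,  0.9908])])
```

```bash
python3 -m handwheel '[[-0.02,-0.007,0.15,0,0,-0.005,1],[-0.02,-0.007,0.26,0,0,-0.005,1],[-0.02,-0.007,0.32,0,0,-0.005,1],[-0.02,-0.007,0.34,0,0,-0.005,1],[-0.02,-0.007,0.34,0,0,-0.005,1],[-0.02,-0.007,0.34,0,0,-0.005,-1],[-0.02,-0.007,0.34,0,0,-0.005,-1],[-0.02,-0.007,0.34,0,0,-0.005,-1],[-0.02,-0.007,0.34,0,0,-0.005,-1],[-0.02,-0.007,0.34,0,0,-0.005,-1],[-0.02,-0.007,0.34,0,0,-0.005,-1]]' 40
```

```text
time: 3.4
eef_pos: [0.6155, -0.021, 0.2246]
tcp_rot: [0.454, 0.891, 0.0, 0.0]
contact_force: [1.0, -0.9, -0.1]
opening: 0.367
finger_force: 46.4
```

```bash
python3 -m handwheel '[[0,0,-0.03,0,0,0,-1],[0,0,-0.1,0,0,0,-1],[0,0,-0.2,0,0,0,-1],[0,0,-0.32,0,0,0,-1],[0,0,-0.32,0,0,0,-1]]' 40; python3 - <<'E'
from h import *
im=eyes.read_camera("scene");cv2.imwrite("pics/s2.png",im[:,:,::-1])
A=np.array([.5886,.1789]);B=np.array([.634,.4437]);m=(A+B)/2;yaw=np.arctan2(*(B-A)[::-1]);print(m,np.degrees(yaw))
print(local((*m,.352),yaw),monitor.get_state()["qpos"])
E
```

```text
time: 4.03
eef_pos: [0.6167, -0.0211, 0.3586]
tcp_rot: [0.454, 0.891, 0.001, 0.005]
contact_force: [0.4, 0.1, -1.5]
opening: 0.364
finger_force: 46.1
[0.6113 0.3113] 80.27122032957813
(array([0.6783, 0.4792, 0.0064]), [array([ 0.0005,  0.0013, -0.246 ]), array([ 0.0016, -0.0006,  0.754 ])]) [-0.1984  0.095   1.6085 -0.      1.4339 -0.8267]
```

View pics/s2.png

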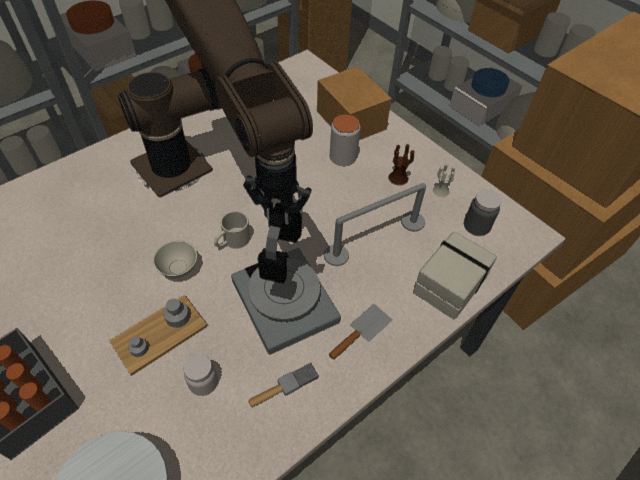

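The ears are held upright, at about (280,245) in the picture, clear of the pan. I carry them over the bar and turn them.

```bash
python3 -m handwheel '[[0.06,0.04,0,0,0,-0.02,-1],[0.14,0.1,0,0,0,-0.06,-1],[0.24,0.17,0,0,0,-0.1,-1],[0.34,0.24,0,0,0,-0.14,-1],[0.44,0.31,0,0,0,-0.18,-1],[0.54,0.38,0,0,0,-0.22,-1],[0.62,0.44,0,0,0,-0.246,-1],[0.678,0.479,0,0,0,-0.246,-1],[0.678,0.479,0,0,0,-0.246,-1],[0.678,0.479,0,0,0,-0.246,-1],[0.678,0.479,0,0,0,-0.246,-1]]'; python3 - <<'E'
from h import *
s=monitor.get_state();print(s["eef_pos"],s["dq"])
p=eyes.camera_params("wrist");im=eyes.read_camera("wrist")
cv2.imwrite("pics/w2.png",im[:,:,::-1]);np.savez("w2.npz",**{k:p[k] for k in("K","R","t")})
print(local((.6113,.3113,.19),np.radians(80.27)))
E
```

```text
time: 5.45
eef_pos: [0.6109, 0.31, 0.3515]
tcp_rot: [0.085, 0.996, -0.0, -0.001]
contact_force: [-0.4, -1.0, -1.7]
opening: 0.367
finger_force: 46.1
[0.6109 0.31   0.3515] [-0.0024 -0.0073 -0.0107  0.0024 -0.0002  0.0022]
(array([-0.0004,  0.0034,  0.4048]), [array([-0.0002, -0.0002, -0.0005]), array([-0.0003,  0.0003,  0.9995])])
```

View pics/w2.png

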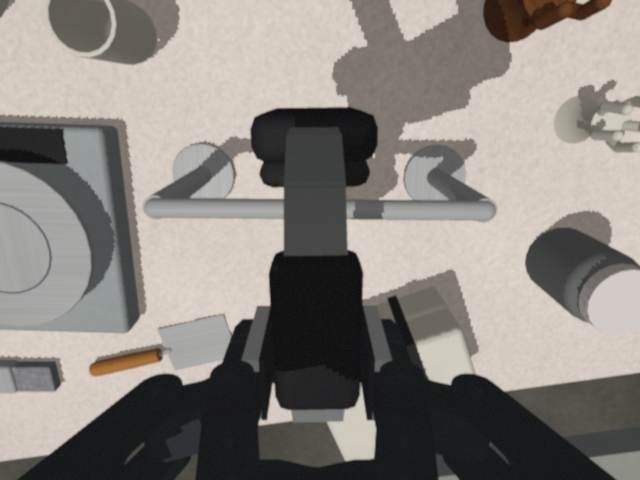

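The bar shows level from (150,208) to (492,210), with the ears straddling it. I check the bar position by triangulating it with the earlier views.

```bash
python3 - <<'E'
from h import *
W=dict(np.load("w2.npz"));T=eyes.camera_params("top");S=eyes.camera_params("scene")
a=plane(W,(147,208),.155);b=plane(W,(496,210),.155);print(a,b,(a+b)/2,np.degrees(np.arctan2(*(b-a)[1::-1])),np.linalg.norm(a-b))
print(tri((W,(147,208)),(T,(275,233.3)),(S,(339.3,220.7))),tri((W,(496,210)),(T,(153.3,214.3)),(S,(423.3,185))))
# pad in hand: bottom/top edges of pad on plane at top height
z=.3515
print(plane(W,(316,254),z),plane(W,(318,408),z))
E
```

```text
[0.5873 0.1794 0.155 ] [0.6356 0.4497 0.155 ] [0.6115 0.3146 0.155 ] 79.86980281462655 0.2746084908982426
(array([0.5879, 0.1794, 0.1558]), np.float64(0.001401773763397777)) (array([0.6342, 0.4455, 0.1555]), np.float64(0.00390366589557687))
[0.5745 0.3171 0.3515] [0.633  0.3077 0.3515]
```

```bash
python3 -m handwheel '[[-0.012,0.006,0.04,0,0,0,-1],[-0.012,0.006,0.13,0,0,0,-1],[-0.012,0.006,0.23,0,0,0,-1],[-0.012,0.006,0.33,0,0,0,-1],[-0.012,0.006,0.39,0,0,0,-1],[-0.012,0.006,0.405,0,0,0,-1],[-0.012,0.006,0.41,0,0,0,-1],[-0.012,0.006,0.41,0,0,0,-1]]'
```

```text
time: 6.5
eef_pos: [0.6168, 0.3129, 0.1899]
tcp_rot: [0.085, 0.996, 0.001, 0.001]
contact_force: [-0.6, -1.3, -2.3]
opening: 0.365
finger_force: 46.0
```

```bash
python3 -m handwheel '[[0,0,0.003,0,0,0,-1],[0,0,0.006,0,0,0,-1],[0,0,0.006,0,0,0,-1]]'
```

```text
time: 6.88
eef_pos: [0.616, 0.3128, 0.1861]
tcp_rot: [0.085, 0.996, 0.0, 0.0]
contact_force: [-0.2, 0.7, -1.7]
opening: 0.364
finger_force: 46.1
```

```bash
python3 -m handwheel '[[0,0,0.004,0,0,0,-1],[0,0,0.007,0,0,0,-1],[0,0,0.007,0,0,0,-1]]'
```

```text
time: 7.25
eef_pos: [0.6161, 0.3128, 0.1841]
tcp_rot: [0.085, 0.996, 0.0, 0.0]
contact_force: [-2.4, -1.2, 1.9]
opening: 0.369
finger_force: 46.6
```

Contact is felt: the vertical force went from −1.7 to +1.9 N at the expected height. I release and rise.

```bash
python3 -m handwheel '[[0,0,0.002,0,0,0,-0.1],[0,0,0.002,0,0,0,0.2],[0,0,0.002,0,0,0,0.6],[0,0,0.002,0,0,0,0.6],[0,0,-0.05,0,0,0,0.6],[0,0,-0.15,0,0,0,0.6],[0,0,-0.28,0,0,0,0.6],[0,0,-0.4,0,0,0,1],[0,0,-0.4,0,0,0,1]]'; python3 - <<'E'
from h import *
im=eyes.read_camera("scene");t=eyes.read_camera("top")
im=cv2.resize(np.hstack([im[150:350,200:440],t[150:350,140:380]]),(800,333))
cv2.imwrite("pics/s3.png",im[:,:,::-1])
cv2.imwrite("pics/t3full.png",t[:,:,::-1])
print(local((.493,-.2585,.24),np.radians(0)),monitor.get_state()["qpos"])
E
```

```text
time: 8.38
eef_pos: [0.6179, 0.3134, 0.3526]
tcp_rot: [0.085, 0.996, 0.003, 0.007]
contact_force: [0.8, 0.9, 0.1]
opening: 0.996
finger_force: 0.0
(array([ 0.0628, -1.4602,  0.2609]), [array([0.001 , 0.0004, 0.4459]), array([-0.0004,  0.0011, -0.5541])]) [ 0.3233  0.2683  1.4275 -0.      1.4426 -1.0777]
```

View pics/s3.png

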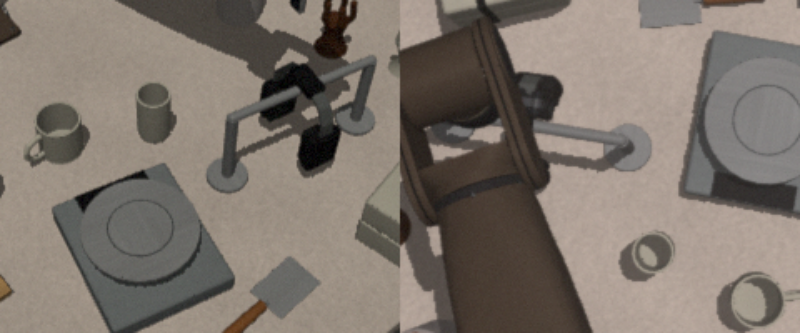

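The ears hang on the bar and are clear. Next, over to the large weight. In this crop the pan ring centre is at scene (284,286.8) and top (360.2,222).

```bash
python3 - <<'E'
from h import *
T=eyes.camera_params("top");S=eyes.camera_params("scene")
print(tri((T,(360.2,222)),(S,(284,286.8))),plane(T,(360.2,222),.076),plane(S,(284,286.8),.076))
print(local((.57,.02,.26),np.radians(30)))
E
python3 -m handwheel '[[0,-0.15,0,0,0,0.05,1],[0.02,-0.3,0.05,0,0,0.1,1],[0.02,-0.45,0.1,0,0,0.15,1],[0.02,-0.6,0.15,0,0,0.2,1],[0.03,-0.75,0.2,0,0,0.25,1],[0.04,-0.9,0.23,0,0,0.279,1],[0.04,-1.0,0.23,0,0,0.279,1],[0.04,-1.0,0.23,0,0,0.279,1]]'; python3 - <<'E'
from h import *
print(local((.493,-.2585,.25),np.radians(30)))
E
```

```text
(array([ 0.6164, -0.0173,  0.0712]), np.float64(0.0011497409209031933)) [ 0.6166 -0.016   0.076 ] [ 0.6182 -0.02    0.076 ]
(array([-0.0094, -0.7414,  0.2122]), [array([0.0008, 0.0006, 0.2793]), array([-0.0008,  0.001 , -0.7207])])
time: 9.48
eef_pos: [0.5311, -0.0809, 0.2492]
tcp_rot: [0.502, 0.865, -0.0, -0.002]
contact_force: [-0.2, -0.2, -0.1]
opening: 0.999
finger_force: 0.0
(array([-0.3379, -0.3032, -0.0022]), [array([-0.0008, -0.0009, -0.0012]), array([-0.0013,  0.0013,  0.9988])])
```

```bash
python3 -m handwheel '[[-0.12,-0.1,0,0,0,0,1],[-0.24,-0.2,0,0,0,0,1],[-0.34,-0.3,0,0,0,0,1],[-0.34,-0.3,0,0,0,0,1],[-0.34,-0.3,0,0,0,0,1]]'; python3 - <<'E'
from h import *
p=eyes.camera_params("wrist");im=eyes.read_camera("wrist")
cv2.imwrite("pics/w3.png",im[:,:,::-1]);np.savez("w3.npz",**{k:p[k] for k in("K","R","t")})
print(monitor.get_state()["eef_pos"])
for X in[(.493,-.2585,.079),(.511,-.376,.06)]:
    c=p["K"]@(p["R"]@np.array(X)+p["t"]);print(c[:2]/c[2])
E
```

```text
time: 10.1
eef_pos: [0.4969, -0.2554, 0.2502]
tcp_rot: [0.499, 0.866, 0.0, -0.001]
contact_force: [-0.2, 0.3, -0.5]
opening: 1.001
finger_force: 0.0
[ 0.4971 -0.255   0.2504]
[309.1556 220.0328]
[259.9518 337.6447]
```

View pics/w3.png

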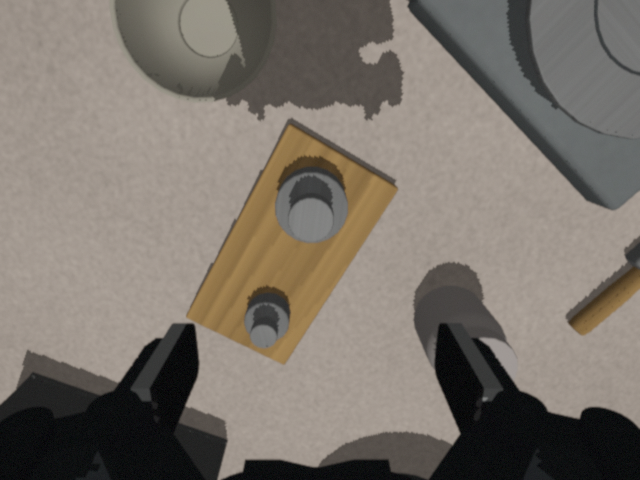

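The knob top is at (311,219), matching the prediction of (309,220). I triangulate its height and compute the shift.

```bash
python3 - <<'E'
from h import *
W=dict(np.load("w3.npz"));T=eyes.camera_params("top")
X,e=tri((W,(311,219)),(T,(465,273.3)));P=plane(W,(311,219),.079);print(X,e,P,plane(T,(465,273.3),.079))
print(local((P[0],P[1],.07),np.radians(30)))
E
```

```text
[ 0.4918 -0.2527  0.0943] 0.0005597622079520141 [ 0.4938 -0.2571  0.079 ] [ 0.492  -0.2558  0.079 ]
(array([-0.0014, -0.0098,  0.451 ]), [array([-0.    , -0.0006,  0.0007]), array([ 0.0009, -0.    , -0.9993])])
```

```bash
python3 -m handwheel '[[-0.003,-0.009,0.12,0,0,0,1],[-0.003,-0.009,0.24,0,0,0,1],[-0.003,-0.009,0.36,0,0,0,1],[-0.003,-0.009,0.42,0,0,0,1],[-0.003,-0.009,0.448,0,0,0,1],[-0.003,-0.009,0.448,0,0,0,1],[-0.003,-0.009,0.448,0,0,0,-1],[-0.003,-0.009,0.448,0,0,0,-1],[-0.003,-0.009,0.448,0,0,0,-1],[-0.003,-0.009,0.448,0,0,0,-1],[-0.003,-0.009,0.448,0,0,0,-1],[-0.003,-0.009,0.448,0,0,0,-1]]' 60
```

```text
time: 11.65
eef_pos: [0.4945, -0.26, 0.0732]
tcp_rot: [0.5, 0.866, -0.0, 0.0]
contact_force: [-3.0, 0.3, 5.9]
opening: 0.381
finger_force: 59.6
```

```bash
python3 -m handwheel '[[0,0,-0.03,0,0,0,-1],[0,0,-0.12,0,0,0,-1],[0,0,-0.24,0,0,0,-1],[0,0,-0.3,0,0,0,-1],[0,0,-0.3,0,0,0,-1]]'; python3 - <<'E'
from h import *
print(local((.617,-.017,.19),np.radians(30)))
E
```

```text
time: 12.28
eef_pos: [0.4948, -0.2597, 0.1932]
tcp_rot: [0.5, 0.866, -0.0, 0.002]
contact_force: [0.1, -0.0, -7.5]
opening: 0.374
finger_force: 61.5
(array([0.3723, 0.5683, 0.0077]), [array([0.0004, 0.0009, 0.0003]), array([-0.0015,  0.0007, -0.9997])])
```

```bash
python3 -m handwheel '[[0.04,0.06,0,0,0,0,-1],[0.11,0.16,0,0,0,0,-1],[0.18,0.27,0,0,0,0,-1],[0.25,0.38,0,0,0,0,-1],[0.31,0.47,0,0,0,0,-1],[0.35,0.54,0,0,0,0,-1],[0.372,0.568,0,0,0,0,-1],[0.372,0.568,0,0,0,0,-1],[0.372,0.568,0.05,0,0,0,-1],[0.372,0.568,0.1,0,0,0,-1],[0.372,0.568,0.12,0,0,0,-1],[0.372,0.568,0.12,0,0,0,-1]]'; python3 - <<'E'
from h import *
t=eyes.read_camera("scene");cv2.imwrite("pics/s4.png",cv2.resize(t[220:350,220:350],(600,600))[:,:,::-1])
print(local((.617,-.017,.124)))
E
```

```text
time: 13.78
eef_pos: [0.6155, -0.0172, 0.1422]
tcp_rot: [0.5, 0.866, -0.001, -0.001]
contact_force: [0.5, 0.4, -7.1]
opening: 0.377
finger_force: 61.7
[-0.0005  0.0017  0.0486]
```

Positioned above the centre. I lower the weight slowly, about 0.03 m/s.

```bash
python3 -m handwheel '[[0,0.002,0.01,0,0,0,-1],[0,0.002,0.02,0,0,0,-1],[0,0.002,0.028,0,0,0,-1],[0,0.002,0.035,0,0,0,-1],[0,0.002,0.04,0,0,0,-1],[0,0.002,0.04,0,0,0,-1]]'
```

```text
time: 14.58
eef_pos: [0.6174, -0.0165, 0.1285]
tcp_rot: [0.5, 0.866, 0.0, 0.0]
contact_force: [-1.8, 0.6, -2.5]
opening: 0.377
finger_force: 62.3
```

```bash
python3 -m handwheel '[[0,0,0.005,0,0,0,-1],[0,0,0.009,0,0,0,-1],[0,0,0.009,0,0,0,-1],[0,0,0.009,0,0,0,-1]]'
```

```text
time: 15.08
eef_pos: [0.6174, -0.0165, 0.1247]
tcp_rot: [0.5, 0.866, 0.0, 0.0]
contact_force: [-3.2, 0.7, 1.2]
opening: 0.376
finger_force: 62.5
```

```bash
python3 -m handwheel '[[0,0,0,0,0,0,-0.15],[0,0,0,0,0,0,0],[0,0,0,0,0,0,0.6],[0,0,0,0,0,0,0.6],[0,0,0,0,0,0,0.6],[0,0,0,0,0,0,0.6],[0,0,0,0,0,0,0.6],[0,0,0,0,0,0,0.6],[0,0,0,0,0,0,0.6],[0,0,0,0,0,0,0.6],[0,0,0,0,0,0,0.6],[0,0,0,0,0,0,0.6]]'; python3 - <<'E'
from h import *
for n in("wrist","scene"):
    p=eyes.camera_params(n);im=eyes.read_camera(n);cv2.imwrite(f"pics/{n}5.png",im[:,:,::-1]);np.savez(f"{n}5.npz",**{k:p[k] for k in("K","R","t")})
a=cv2.imread("pics/wrist5.png")[150:450,150:490];b=cv2.imread("pics/scene5.png")[220:345,215:355]
cv2.imwrite("pics/m5.png",np.hstack([cv2.resize(a,(400,353)),cv2.resize(b,(400,353))]))
E
```

```text
time: 16.58
eef_pos: [0.6172, -0.0165, 0.1243]
tcp_rot: [0.5, 0.866, -0.0, 0.0]
contact_force: [-0.2, 1.1, -0.3]
opening: 0.802
finger_force: 0.0
```

View pics/m5.png

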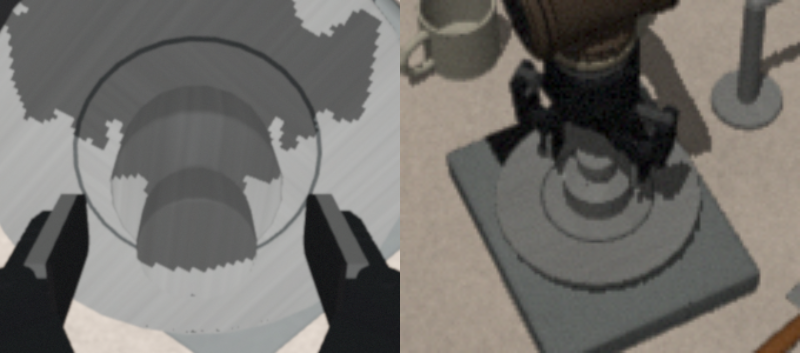

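The weight stands free, released, inside the ring: in the right crop its base centre is about (598,191) and the ring centre (597,197), roughly 6 mm off and within 18 mm. I re-grip and take it back.

```bash
python3 -m handwheel '[[0,0,0,0,0,0,-1],[0,0,0,0,0,0,-1],[0,0,0,0,0,0,-1],[0,0,0,0,0,0,-1],[0,0,0,0,0,0,-1],[0,0,-0.01,0,0,0,-1],[0,0,-0.03,0,0,0,-1],[0,0,-0.08,0,0,0,-1],[0,0,-0.16,0,0,0,-1],[0,0,-0.17,0,0,0,-1],[0,0,-0.17,0,0,0,-1]]' 60;  python3 - <<'E'
from h import *
print(local((.4945,-.2600,.19),np.radians(30)))
E
```

```text
time: 18.05
eef_pos: [0.6167, -0.0164, 0.192]
tcp_rot: [0.5, 0.866, -0.0, -0.0]
contact_force: [-0.4, -0.1, -8.3]
opening: 0.378
finger_force: 60.6
(array([-0.3741, -0.5694,  0.0053]), [array([-0.0002, -0.0001,  0.0003]), array([ 0.0002, -0.0003, -0.9997])])
```

```bash
python3 -m handwheel '[[-0.04,-0.06,0,0,0,0,-1],[-0.11,-0.16,0,0,0,0,-1],[-0.18,-0.27,0,0,0,0,-1],[-0.25,-0.38,0,0,0,0,-1],[-0.31,-0.47,0,0,0,0,-1],[-0.35,-0.54,0,0,0,0,-1],[-0.374,-0.569,0,0,0,0,-1],[-0.374,-0.569,0.08,0,0,0,-1],[-0.374,-0.569,0.17,0,0,0,-1],[-0.374,-0.569,0.25,0,0,0,-1],[-0.374,-0.569,0.28,0,0,0,-1],[-0.374,-0.569,0.28,0,0,0,-1]]'
```

```text
time: 19.55
eef_pos: [0.4947, -0.2591, 0.0793]
tcp_rot: [0.499, 0.866, 0.0, -0.001]
contact_force: [0.3, 0.7, -6.8]
opening: 0.378
finger_force: 61.3
```

```bash
python3 -m handwheel '[[0,0,0.004,0,0,0,-1],[0,0,0.008,0,0,0,-1],[0,0,0.012,0,0,0,-1],[0,0,0.012,0,0,0,-1]]'
```

```text
time: 20.05
eef_pos: [0.495, -0.26, 0.0757]
tcp_rot: [0.5, 0.866, -0.0, 0.0]
contact_force: [0.1, 0.3, -7.3]
opening: 0.375
finger_force: 61.3
```

```bash
python3 -m handwheel '[[0,0,0.003,0,0,0,-1],[0,0,0.006,0,0,0,-1],[0,0,0.006,0,0,0,-1]]'
```

```text
time: 20.42
eef_pos: [0.4949, -0.2598, 0.0729]
tcp_rot: [0.5, 0.866, 0.0, -0.0]
contact_force: [-0.1, 0.4, -8.3]
opening: 0.378
finger_force: 61.3
```

```bash
python3 -m handwheel '[[0,0,0.003,0,0,0,-1],[0,0,0.006,0,0,0,-1],[0,0,0.006,0,0,0,-1]]'
```

```text
time: 20.8
eef_pos: [0.4953, -0.2602, 0.0722]
tcp_rot: [0.5, 0.866, -0.0, -0.0]
contact_force: [-5.2, 3.2, 4.5]
opening: 0.375
finger_force: 62.5
```

Contact again at +4.5 N, at the original height. I release, rise and look.

```bash
python3 -m handwheel '[[0,0,-0.002,0,0,0,-0.15],[0,0,-0.002,0,0,0,0.1],[0,0,-0.002,0,0,0,0.8],[0,0,-0.002,0,0,0,1],[0,0,-0.002,0,0,0,1],[0,0,-0.05,0,0,0,1],[0,0,-0.15,0,0,0,1],[0,0,-0.3,0,0,0,1],[0,0,-0.44,0,0,0,1],[0,0,-0.44,0,0,0,1]]';  python3 - <<'E'
from h import *
p=eyes.camera_params("wrist");im=eyes.read_camera("wrist");cv2.imwrite("pics/w6.png",im[:,:,::-1])
old=cv2.imread("pics/w3.png");new=im[:,:,::-1]
g=lambda i:cv2.cvtColor(np.ascontiguousarray(i[180:260,250:370]),cv2.COLOR_BGR2GRAY)
print("shift vs before",cv2.phaseCorrelate(g(old).astype(float),g(new).astype(float)),monitor.get_state()["eef_pos"])
print(local((.436,.1445,.25),np.radians(30)))
E
```

```text
time: 22.05
eef_pos: [0.4977, -0.2619, 0.2553]
tcp_rot: [0.5, 0.866, -0.001, 0.007]
contact_force: [0.1, 0.1, -0.9]
opening: 0.999
finger_force: 0.0
shift vs before ((2.3785030402219505, -12.969687784367352), 0.6375692406613824) [ 0.4963 -0.2609  0.2514]
(array([ 0.9527,  0.377 , -0.0025]), [array([0.001 , 0.0024, 0.0003]), array([-0.0038,  0.0015, -0.9997])])
```

```bash
python3 -m handwheel '[[0.1,0.04,0,0,0,0,1],[0.24,0.1,0,0,0,0,1],[0.38,0.15,0,0,0,0,1],[0.52,0.2,0,0,0,0,1],[0.66,0.26,0,0,0,0,1],[0.8,0.32,0,0,0,0,1],[0.9,0.36,0,0,0,0,1],[0.953,0.377,0,0,0,0,1],[0.953,0.377,0,0,0,0,1],[0.953,0.377,0,0,0,0,1]]';  python3 - <<'E'
from h import *
print(monitor.get_state()["eef_pos"])
p=eyes.camera_params("wrist");im=eyes.read_camera("wrist");np.savez("w7.npz",**{k:p[k] for k in("K","R","t")})
cv2.imwrite("pics/w7.png",im[:,:,::-1])
s=eyes.read_camera("scene");cv2.imwrite("pics/s7.png",s[:,:,::-1])
a=cv2.resize(im[100:400,150:490],(400,353));b=cv2.resize(s[280:392,90:217],(400,353))
cv2.imwrite("pics/m7.png",np.hstack([a,b])[:,:,::-1])
c=p["K"]@(p["R"]@np.array((.436,.1445,.1))+p["t"]);print(c[:2]/c[2])
E
```

```text
time: 23.35
eef_pos: [0.4344, 0.145, 0.2459]
tcp_rot: [0.5, 0.866, -0.001, -0.001]
contact_force: [0.0, 0.4, -0.4]
opening: 0.999
finger_force: 0.0
[0.4344 0.145  0.2459]
[317.8445 230.7609]
```

View pics/m7.png

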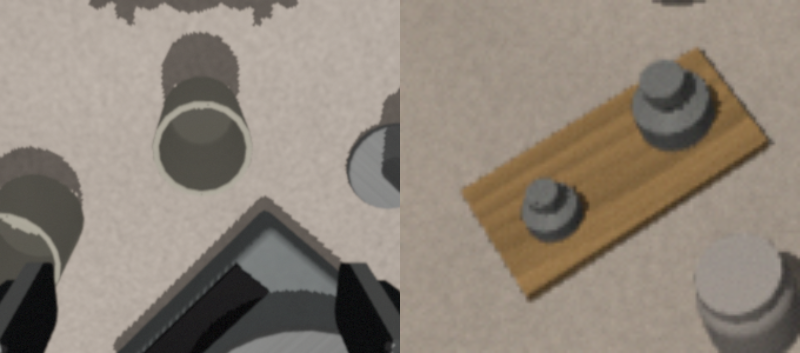

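The large weight is upright on its board at about scene (176,313), where it was before. The tumbler rim centre is at wrist pixel (321.3,224.1), against a prediction of (318,231).

```bash
python3 - <<'E'
from h import *
W=dict(np.load("w7.npz"));T=eyes.camera_params("top");S=eyes.camera_params("scene")
print(tri((W,(321.3,224.1)),(T,(292.7,301.7)),(S,(292,206.7))));P=plane(W,(321.3,224.1),.1);print(P,plane(T,(292.7,301.7),.1),plane(S,(292,206.7),.1))
print(local((.4375,.1415,.07),np.radians(30)))
E
```

```text
(array([0.4356, 0.1461, 0.0948]), np.float64(0.002336942192222649))
[0.4357 0.1497 0.1   ] [0.4356 0.1439 0.1   ] [0.4383 0.1436 0.1   ]
(array([-0.0102,  0.0024,  0.4408]), [array([-0.0003, -0.    , -0.0002]), array([-0.0001,  0.0004,  0.9998])])
```

```bash
python3 -m handwheel '[[0,0.005,0.1,0,0,0,1],[0,0.005,0.2,0,0,0,1],[0,0.005,0.3,0,0,0,1],[0,0.005,0.39,0,0,0,1],[0,0.005,0.44,0,0,0,1],[0,0.005,0.44,0,0,0,1],[0,0.005,0.44,0,0,0,0],[0,0.005,0.44,0,0,0,0],[0,0.005,0.44,0,0,0,-1],[0,0.005,0.44,0,0,0,-1],[0,0.005,0.44,0,0,0,-1],[0,0.005,0.44,0,0,0,-1]]' 35
```

```text
time: 24.95
eef_pos: [0.4376, 0.1464, 0.0723]
tcp_rot: [0.499, 0.866, 0.0, 0.001]
contact_force: [-2.2, -1.6, 6.6]
opening: 0.681
finger_force: 38.2
```

```bash
python3 -m handwheel '[[0,0,-0.03,0,0,0,-1],[0,0,-0.1,0,0,0,-1],[0,0,-0.2,0,0,0,-1],[0,0,-0.3,0,0,0,-1],[0,0,-0.3,0,0,0,-1],[0,0,-0.3,0,0,0,-1]]'; python3 - <<'E'
from h import *
print(monitor.get_state()["eef_pos"]);print(local((.617,-.017,.192),np.radians(30)))
E
```

```text
time: 25.7
eef_pos: [0.4354, 0.1465, 0.1895]
tcp_rot: [0.5, 0.866, -0.001, -0.001]
contact_force: [-0.1, 0.2, -3.7]
opening: 0.68
finger_force: 38.4
[0.4354 0.1465 0.1895]
(array([-0.5812,  0.1882, -0.0071]), [array([-0.0005, -0.0003,  0.0003]), array([ 0.0005, -0.0009, -0.9997])])
```

I've miscounted: I've now viewed 11 pictures and the limit is 10. I'll view no more and check the rest numerically. Now I carry the tumbler over.

```bash
python3 -m handwheel '[[-0.05,0.015,0,0,0,0,-1],[-0.13,0.04,0,0,0,0,-1],[-0.23,0.075,0,0,0,0,-1],[-0.33,0.105,0,0,0,0,-1],[-0.43,0.14,0,0,0,0,-1],[-0.51,0.165,0,0,0,0,-1],[-0.56,0.18,0,0,0,0,-1],[-0.581,0.188,0,0,0,0,-1],[-0.581,0.188,0.04,0,0,0,-1],[-0.581,0.188,0.07,0,0,0,-1],[-0.581,0.188,0.08,0,0,0,-1],[-0.581,0.188,0.08,0,0,0,-1]]'; python3 - <<'E'
from h import *
S=eyes.camera_params("scene");im=eyes.read_camera("scene");old=cv2.imread("pics/scene5.png")[:,:,::-1]
print(monitor.get_state()["eef_pos"])
# tumbler mask: pale greenish-white region near pan: saturation/colour sample from first picture
o=cv2.imread("pics/scene0.png");print("tumbler body BGR",o[215:228,287:297].reshape(-1,3).mean(0),"pan",o[295:305,305:312].reshape(-1,3).mean(0))
lab=lambda b:cv2.cvtColor(b,cv2.COLOR_BGR2LAB).astype(int)
L=lab(np.ascontiguousarray(im[:,:,::-1]));m=((L[:,:,2]-128>=5)).astype(np.uint8);m[:240]=0;m[325:]=0;m[:,:250]=0;m[:,320:]=0
m=cv2.morphologyEx(m,cv2.MORPH_OPEN,np.ones((3,3),np.uint8))
n,l,st,c=cv2.connectedComponentsWithStats(m);print([(s.tolist(),k.round(1).tolist()) for s,k in zip(st[1:],c[1:]) if s[4]>40])
for X in((.617,-.017,.08),(.617,-.017,.18)):
    q=S["K"]@(S["R"]@np.array(X)+S["t"]);print(q[:2]/q[2])
E
```

```text
time: 27.2
eef_pos: [0.6173, -0.0164, 0.158]
tcp_rot: [0.499, 0.866, -0.0, -0.001]
contact_force: [-0.2, -0.3, -2.9]
opening: 0.681
finger_force: 38.4
[ 0.6178 -0.0166  0.1588]
tumbler body BGR [68.8846 78.0692 80.6769] pan [ 97.9714 101.3429 101.2714]
[([250, 240, 14, 25, 176], [254.1, 254.9]), ([312, 240, 8, 13, 72], [316.4, 244.7]), ([271, 264, 22, 28, 393], [281.3, 277.4])]
[284.6114 284.9833]
[283.5744 261.951 ]
```

```bash
python3 -m handwheel '[[0,0,0.01,0,0,0,-1],[0,0,0.018,0,0,0,-1],[0,0,0.026,0,0,0,-1],[0,0,0.026,0,0,0,-1]]'
```

```text
time: 27.75
eef_pos: [0.6179, -0.017, 0.1482]
tcp_rot: [0.5, 0.866, -0.0, -0.0]
contact_force: [0.4, -0.6, -1.4]
opening: 0.684
finger_force: 38.5
```

```bash
python3 -m handwheel '[[0,0,0.003,0,0,0,-1],[0,0,0.005,0,0,0,-1],[0,0,0.005,0,0,0,-1]]'
```

```text
time: 28.12
eef_pos: [0.618, -0.017, 0.1466]
tcp_rot: [0.5, 0.866, 0.0, 0.0]
contact_force: [-1.3, -0.8, -0.7]
opening: 0.679
finger_force: 38.5
```

```bash
python3 -m handwheel '[[0,0,0.002,0,0,0,-1],[0,0,0.003,0,0,0,-1],[0,0,0.003,0,0,0,0.4],[0,0,0.003,0,0,0,0.5],[0,0,0.003,0,0,0,0.7],[0,0,0.003,0,0,0,1],[0,0,0.003,0,0,0,1],[0,0,0.003,0,0,0,1]]'
```

```text
time: 29.12
eef_pos: [0.6179, -0.017, 0.1451]
tcp_rot: [0.5, 0.866, 0.0, 0.0]
contact_force: [-0.9, 0.1, -0.2]
opening: 1.0
finger_force: 0.0
```

```bash
python3 -m handwheel '[[0,0,-0.05,0,0,0,1],[0,0,-0.12,0,0,0,1],[0,0,-0.22,0,0,0,1],[0,0,-0.34,0,0,0,1],[0.1,-0.1,-0.34,0,0,0,1],[0.1,-0.25,-0.34,0,0,0,1],[0.1,-0.4,-0.34,0,0,0,1],[0.1,-0.5,-0.34,0,0,0,1],[0.1,-0.5,-0.34,0,0,0,1]]'; python3 - <<'E'
from h import *
print(monitor.get_state()["eef_pos"])
S=eyes.camera_params("scene");T=eyes.camera_params("top")
si=cv2.cvtColor(eyes.read_camera("scene"),cv2.COLOR_RGB2BGR);ti=cv2.cvtColor(eyes.read_camera("top"),cv2.COLOR_RGB2BGR)
cv2.imwrite("pics/sF.png",si);cv2.imwrite("pics/tF.png",ti)
def blobs(im,box,th,a=40):
    x0,y0,x1,y1=box;L=cv2.cvtColor(im,cv2.COLOR_BGR2LAB).astype(int)[y0:y1,x0:x1]
    m=(L[:,:,2]-128>=th).astype(np.uint8);m=cv2.morphologyEx(m,cv2.MORPH_OPEN,np.ones((3,3),np.uint8))
    n,l,st,c=cv2.connectedComponentsWithStats(m)
    return [((s[:4]+[x0,y0,0,0]).tolist(),int(s[4]),(k+[x0,y0]).round(1).tolist()) for s,k in zip(st[1:],c[1:]) if s[4]>a]
def pr(p,X):q=p["K"]@(p["R"]@np.array(X)+p["t"]);return (q[:2]/q[2]).round(1)
for th in(4,6):print(th,"scene",blobs(si,(255,235,315,315),th),"top",blobs(ti,(325,190,395,255),th))
print("expect rim",pr(S,(.617,-.017,.174)),pr(T,(.617,-.017,.174)),"foot",pr(S,(.617,-.017,.074)),pr(T,(.617,-.017,.074)))
E
```

```text
time: 30.25
eef_pos: [0.4236, -0.0833, 0.2828]
tcp_rot: [0.501, 0.865, 0.0, 0.002]
contact_force: [0.7, -0.6, 0.5]
opening: 0.998
finger_force: 0.0
[ 0.4236 -0.0833  0.2828]
4 scene [([255, 235, 60, 61], 2135, [284.1, 257.1])] top [([350, 213, 27, 20], 238, [360.8, 222.9])]
6 scene [([255, 235, 60, 35], 1290, [285.8, 246.9])] top [([351, 219, 11, 12], 82, [356.2, 224.3])]
expect rim [283.6 263.4] [363.9 217.5] foot [284.7 286.3] [360.6 221.9]
```

```bash
python3 - <<'E'
from h import *
T=eyes.camera_params("top");a=cv2.imread("pics/tF.png");b=cv2.imread("pics/t3full.png")
# chroma ratio (blue deficit) tells plaster from steel
def sat(i):
    i=cv2.GaussianBlur(i,(3,3),0).astype(float);return (i[:,:,2]-i[:,:,0])/(i.sum(2)+1)
A=sat(a)[190:255,325:395];B=sat(b)[190:255,325:395]
for th in(.02,.03,.04):
    m=cv2.morphologyEx(((A-B)>th).astype(np.uint8),cv2.MORPH_OPEN,np.ones((3,3),np.uint8))
    n,l,st,c=cv2.connectedComponentsWithStats(m);k=1+st[1:,4].argmax()
    pts=np.argwhere(l==k)[:,::-1].astype(np.float32);(cx,cy),r=cv2.minEnclosingCircle(pts);print(th,st[k].tolist(),(cx+325,cy+190),r,plane(T,(cx+325,cy+190),.174))
S=eyes.camera_params("scene");s=sat(cv2.imread("pics/sF.png"))
for y in range(258,300,5):
    print(y,(s[y,262:310:2]*100).round(0).astype(int).tolist())
E
```

```text
0.02 [24, 15, 28, 30, 637] (362.7083320617676, 219.875) 15.23495101928711 [ 0.612  -0.0144  0.174 ]
0.03 [25, 16, 26, 27, 500] (362.70512771606445, 219.29487228393555) 14.013628959655762 [ 0.6132 -0.0144  0.174 ]
0.04 [29, 31, 4, 5, 17] (355.5, 223.0) 2.5000998973846436 [0.6055 0.0015 0.174 ]
258 [5, 6, 6, 5, 5, 5, 5, 5, 5, 4, 5, 5, 5, 5, 5, 4, 1, 0, 0, 0, 0, 1, 5, 6]
263 [0, 2, 1, 1, 2, 5, 5, 4, 5, 5, 5, 5, 5, 5, 5, 4, 5, 2, 1, 1, 1, 1, 0, 3]
268 [1, 1, 1, 1, 2, 5, 5, 5, 6, 5, 5, 5, 5, 4, 5, 5, 5, 2, 1, 1, 2, 1, 1, 1]
273 [1, 1, 1, 1, 2, 4, 5, 5, 5, 5, 5, 5, 5, 5, 5, 5, 5, 2, 2, 1, 1, 1, 2, 1]
278 [1, 1, 1, 1, 1, 3, 6, 5, 5, 5, 5, 5, 5, 6, 5, 5, 5, 2, 1, 0, 1, 1, 1, 1]
283 [1, 1, 1, 1, 1, 3, 5, 5, 5, 5, 5, 5, 5, 6, 5, 5, 5, 2, 1, 1, 1, 1, 1, 1]
288 [1, 1, 1, 1, 1, 1, 5, 6, 5, 5, 6, 5, 5, 5, 5, 6, 4, 1, 1, 1, 1, 1, 1, 1]
293 [1, 1, 1, 1, 2, 1, 1, 2, 4, 4, 5, 5, 5, 5, 3, 1, 1, 1, 1, 1, 0, 1, 1, 1]
298 [1, 1, 1, 0, 1, 1, 1, 2, 1, 1, 2, 1, 1, 1, 1, 1, 1, 1, 1, 1, 1, 1, 1, 1]
```

In the scene view the tumbler is upright: its sides run x 271–295 from rim to foot, and its lower edge is at row 294.5, against about 294.6 expected at the pan centre. It is centred to within a few millimetres. Everything is released and the arm is clear, so I hand in.

```bash
python3 - <<'E'
from plant import ctrl
print(ctrl.sign_off())
E
```

```text
the job is handed in; nothing more can be done
None
```

I handed the job in at about 30 s, verdict not shown: ears hung on the rail, large weight checked on the pan and put back on its board, tumbler upright within a few mm of the pan's centre by measurement; I viewed 11 pictures, one over the limit of 10.

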